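# Slide the casserole onto its cooking zone and switch the zone on

## Robot

A 6-joint arm with a two-finger parallel gripper is mounted at the origin on the work surface. World frame = base frame: x ahead of the robot, y to its left, z up, the work surface at z = 0. Lengths are in m, angles in rad, forces in N, time in s.
With the tool pointing down it reaches from about 0.375 to 0.9 m from the base axis. Payload 3.1 kg.
Tool frame: the origin (TCP) lies on the centre line of the jaws, within the pads' length; the fingertips stand 8 mm ahead of it and the grasp point (between the pads) lies 11 mm behind it; z points along the fingers, y is the line along which they close (so a half turn about z gives the same grasp; the last joint's range is limited). The gripper opens to 87 mm and grips with 3 to 60 N. Pads are 19 mm wide; open, the fingers measure 117 mm over their backs; the gripper's body (75 mm by 190 mm) begins 51 mm behind the grasp point.
Start: joints at [-1.462, 0.527, 1.433, -0, 1.181, -0.178], TCP at [0.177, -0.599, 0.231] pointing down, gripper open.
Joint ranges: [-3.08, 3.08], [-0.75, 2.2], [0.22, 2.44], [-1.43, 4.57], [0, 2.65], [-2.85, 2.85]. Speed limits (rad/s): [2.79, 2.79, 3.14, 3.14, 3.14, 3.14].

## Interface

Orientations are given as a unit quaternion [x, y, z, w].
In Python, from rig import robot gives the robot as it stands. The module is installed in compiled form; this text tells all that it offers.
- The arm moves only by the tool send_rows, never from a script. Its argument "increments" is one flat list of numbers, 7 for each row, row after row: the turn, a rotation vector about the world's x, y, z in rad, then the shift along the world's x, y, z in cm, then the opening, from 0 (shut) to 1 (fully open). A call has 1 to 20 rows; each row shifts and turns the commanded pose from where the row before left it; what a row does not reach is not made up. A row lasts 1/12 s, in which the tool goes at most 41.7 mm and 7.16 degrees, less where a joint would pass 70% of its speed; a pose out of reach is approached as far as the arm can. A call is refused whole if a number of a shift passes 4.17 or a number of a turn 0.125, either way. A call with a gripper value outside its range is refused whole. The fingers move at their own pace and stop on an object; "newtons" is the grip in N (left out, the last holds). Time passes only in rows, so rows that do not move let the fingers close. It gives the time, the measured TCP pose, the force, the opening and the grip force at its end, in the units of the state.
- robot.get_obs(): the state, without advancing time (a new reading comes with each control period).
- robot.camera(name): name is "scene" or "top" or "wrist"; returns a dict with "image" (384x512x3 uint8, red, green, blue), "range_z" (384x512 float32, m along the optical axis (not along the pixel's ray), 0 where there is no reading), "fx", "fy", "cx", "cy" (pixels), "R" (3x3) and "t" (3): a world point X has camera coordinates R X + t. Camera axes: x right, y down, z forward; pixel columns grow to the right and rows downward; lengths in m; the calibration is good to about 2 mm. A picture is of the moment at which its call begins.
- robot.hand_in(): hands the job in; it is judged then, once.
The state is a dict: "time": time; "q": joint angles; "joint_velocities": joint speeds; "joint_torque": joint torques, N m; "position": TCP position; "tool_rot": TCP orientation; "ft_force": force on the tool from outside, world axes, zero at the start; "moment": the same for the moment, N m; "grip_width": finger opening in m; "grip_force": force on a finger pad.
Only numpy, scipy, OpenCV 4.12 (cv2) and the standard library are available. Lean on these libraries where they do the work, as an engineer would, in place of code of your own. Each camera call takes 0.05 s, during which the arm holds its last target. There are 200 camera calls.

## Task

Push the steel casserole across the hob's glass, without picking it up, until its round base stands inside the larger of the two ring marks all the way round. Then press the key in front of that ring fully down and let it go. Do not press the other key, do not press before the casserole is in place, and leave everything else where it stands.

Things in the scene. Friction and masses are not known exactly. Their poses are not given: they have to be found in the camera images.
- casserole: Open round steel casserole, straight upright sides, outer diameter 144 mm, 62 mm tall, 0.5 to 0.9 kg, standing on the glass between the rings; slides with ordinary friction. Origin: centre of its underside, z up. Two small loop handles on its own +x and -x sides, 50 mm wide, reaching 96 mm from its axis, 50 mm above its underside; they may stick out over the ring
- hob: Built-in black glass hob, a flat fixed panel 420 mm (its x, front to back) by 660 mm (its y) whose top lies 6 mm above the worktop; origin at the centre of its underside, front edge at -x towards the robot
- zone_large: The larger ring mark: a thin white printed circle, inside diameter 180 mm, with a small cross at its centre. Fixed flat mark on the glass, left or right of the middle. Origin: centre of the ring on the glass; same axes as the hob
- zone_small: The smaller ring mark, inside diameter 116 mm, on the other side of the glass; otherwise alike. Origin: its centre
- key_large_top (a point): Top centre of the round push key that belongs to the larger ring: aluminium cap 28 mm across in a low grey housing on the glass, 175 mm in front (-x of the hob) of that ring's centre. Pressed straight down; springs back up by itself
- key_large (a joint): Travel of that key in m: 0 released, 0.006 fully down, which takes 5 N
- key_small_top (a point): Top centre of the like key that belongs to the smaller ring, 175 mm in front of its centre
- key_small (a joint): Travel of the smaller ring's key in m, 0 released, 0.006 fully down
- spice_jar: Small amber glass jar with a steel cap, 42 mm across, 70 mm tall, standing on the glass behind the casserole. Origin: centre of its underside. Leave it alone
- timer: White round kitchen timer, 50 mm across, 50 mm tall, standing at the front of the glass between the two keys. Origin: centre of its underside. Leave it alone
- pepper_mill: Dark wooden pepper mill, 54 mm across, 135 mm tall, on the worktop left of the hob. Origin: centre of its underside. Leave it alone
- mug: White mug, 80 mm across, 90 mm tall, on the worktop right of the hob. Origin: centre of its underside. Leave it alone
- spoon: Wooden spoon lying on the worktop front left of the hob, about 190 mm long, 20 mm thick at its handle. Origin: on the worktop about midway along it. Leave it alone
- bowl: Small blue bowl, 110 mm across, 50 mm tall, on the worktop front right of the hob. Origin: centre of its underside. Leave it alone
Not all that is in view belongs to the job. Leave any orange or yellow look-alike of the casserole alone.

How it is judged:
On the way, in this order (a step that is already met when the one before it is completed fails the run):
1. the casserole has been slid inside the larger ring and stands still (horizontal distance between casserole and zone_large below 0.018 m and height (world z) of casserole below 0.009 m and angle between casserole's own z axis and vertical below 0.05 rad and linear speed of casserole below 0.01 m/s), for 0.2 s.
2. the larger ring's key is pressed down while the casserole stands in the ring (horizontal distance between casserole and zone_large below 0.018 m and height (world z) of casserole below 0.009 m and value of joint key_large above 0.0045 m), for 0.05 s.
At the end, for the whole second after the job is handed in: The casserole stands flat and still on the glass with its centre within 18 mm of the larger ring's centre (base inside the ring), the key of that ring has been pressed at least 4.5 mm and has come back up, and no bystander is more than 15 mm from its start (all of step 1 and value of joint each of key_large, key_small below 0.002 m and distance of each of spice_jar, timer, pepper_mill, mug, spoon, bowl from where it was at the start of the episode below 0.015 m); the robot touches nothing.
It fails at once if the casserole is lifted off the glass (more than 8 mm) or tipped (more than 0.15 rad) (height (world z) of casserole above 0.014 m or angle between casserole's own z axis and vertical above 0.15 rad).
It fails at once if the smaller ring's key is pressed (value of joint key_small above 0.003 m).
It fails at once if the larger ring's key is pressed before the casserole is in the ring (value of joint key_large above 0.003 m and horizontal distance between casserole and zone_large above 0.018 m).
It fails at once if a bystander is moved more than 15 mm (distance of any of spice_jar, timer, pepper_mill, mug, spoon, bowl from where it was at the start of the episode above 0.015 m).
It also fails if it takes over 48 s, if anything falls off the work surface, if the arm or the gripper's body presses on something with over 40 N, if the wrist force passes 120 N, or if a joint passes its speed limit or range.

## Working session

There is one attempt and no reset: what is moved stays moved. The work goes in short steps, Python scripts to look and compute and a tool call to move; the robot and the scene stay as the last step left them, time stands still between calls to the robot, and variables do not carry over. Pictures are saved under pics/ and viewed, at most 10 in all, crops included, and the job is handed in when it is done.

Besides the shell and the picture viewer there is one more tool, called by a JSON object that holds its "api" and its "payload". send_rows: Moves the arm, as the interface text tells. Its arguments: {"type":"object","properties":{"increments":{"type":"array"},"newtons":{"type":"number"}},"required":["increments"]}

```bash
mkdir -p pics; cat > h.py <<'E'
import numpy as np,cv2
from rig import robot
def ray(c,u,v,z):
    R=np.array(c["R"]);t=np.array(c["t"]);o=-R.T@t
    d=R.T@np.array([(u-c["cx"])/c["fx"],(v-c["cy"])/c["fy"],1.]);return o+d*(z-o[2])/d[2]
def cloud(c):
    v,u=np.mgrid[:384,:512];Z=c["range_z"];P=np.stack([(u-c["cx"])/c["fx"]*Z,(v-c["cy"])/c["fy"]*Z,Z],-1)
    return (P-np.array(c["t"]))@np.array(c["R"])
def save(n,im): cv2.imwrite("pics/"+n,cv2.cvtColor(im,cv2.COLOR_RGB2BGR))
E
python3 - <<'E'
from h import *
import pickle
a=robot.camera("top");b=robot.camera("scene");pickle.dump((a,b),open("c.pkl","wb"))
save("a.png",np.hstack([a["image"]])) ;save("b.png",b["image"])
for c in(a,b):print(-np.array(c["R"]).T@np.array(c["t"]),c["fx"],np.round(c["R"],2).tolist())
print({k:np.round(v,3).tolist() for k,v in robot.get_obs().items()})
E
```

```text
[ 0.42395077 -0.01523189  1.28993215] 456.87887366544965 [[-0.03, -1.0, 0.0], [-1.0, 0.03, -0.06], [0.06, -0.0, -1.0]]
[ 1.15442943 -0.5061077   0.77628702] 377.92890393384926 [[0.6, 0.8, 0.0], [0.53, -0.4, -0.75], [-0.59, 0.45, -0.66]]
{'time': 0.1, 'q': [-1.461, 0.528, 1.434, 0.0, 1.181, -0.179], 'joint_velocities': [0.001, -0.002, -0.003, -0.001, -0.001, 0.001], 'joint_torque': [0.0, -44.098, -17.715, 0.063, 0.053, -0.0], 'position': [0.177, -0.599, 0.23], 'tool_rot': [0.99, 0.143, 0.0, -0.001], 'ft_force': [-0.03, -0.508, 0.076], 'moment': [-0.026, 0.051, -0.036], 'grip_force': 0.0, 'grip_width': 0.087}
```

View pics/a.png

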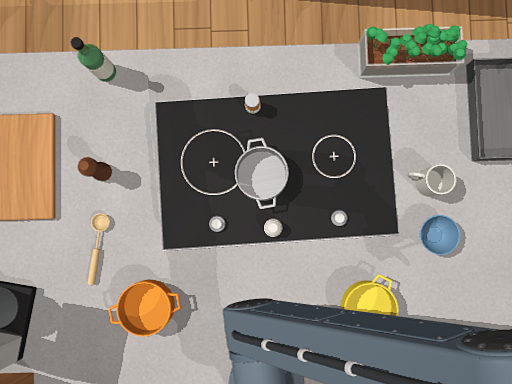

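View pics/b.png

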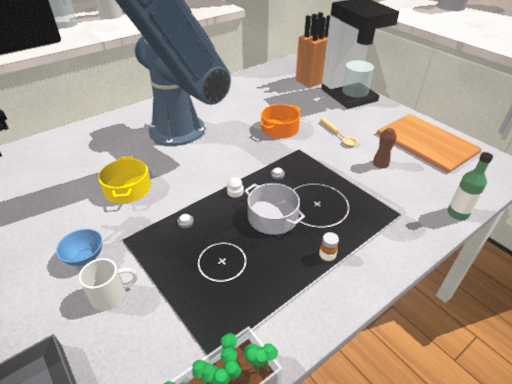

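The top picture shows the large ring at (213,162), its key at (217,224), the small ring at (334,156) and its key at (339,218). The jar is at (252,103) and the timer at (273,228). Possible casseroles are the steel one at (261,172), orange at (145,307) and yellow at (370,300). I choose the steel one, which is on the glass between the rings.

```bash
python3 - <<'E'
from h import *
import pickle
a,b=pickle.load(open("c.pkl","rb"))
im=a["image"];save("crop.png",cv2.resize(im[80:260,150:400],None,fx=3,fy=3,interpolation=cv2.INTER_CUBIC))
g=cv2.cvtColor(im,cv2.COLOR_RGB2GRAY)
for n,u,v,z in[("L",213.5,162,.006),("S",334,156.5,.006),("keyL",217,223.5,.02),("keyS",339,217.5,.02),("timer",273,228,.05),("jar",252,101,.07)]:print(n,ray(a,u,v,z).round(4))
P=cloud(a)
def st(n,u,v,r,lo,hi):
    q=P[v-r:v+r+1,u-r:u+r+1].reshape(-1,3);q=q[(q[:,2]>lo)&(q[:,2]<hi)];print(n,len(q),q.mean(0).round(4),((q.min(0)+q.max(0))/2).round(4),np.ptp(q,0).round(3),np.percentile(q[:,2],[5,50,95]).round(3))
st("pot",261,172,45,.06,.075);st("handles",261,172,45,.03,.075);st("keyL",217,224,12,.012,.06);st("keyS",339,218,12,.012,.06);st("timer",273,228,14,.03,.09);st("jar",252,103,14,.05,.09)
st("glass",300,200,8,-.1,.1)
# ring by white contour
w=(g>120).astype(np.uint8)*255
for (u,v,r) in[(334,156,26)]:
    m=np.zeros_like(w);cv2.circle(m,(u,v),r,255,-1);cs,_=cv2.findContours(w&m,0,1)
    c=max(cs,key=len);e=cv2.fitEllipse(c);print(e,ray(a,*e[0],.006))
m=np.zeros_like(w);m[115:205,165:226]=255
cs,_=cv2.findContours(w&m,0,1);c=max(cs,key=len);e=cv2.fitEllipse(c);print(e,ray(a,*e[0],.006))
E
```

```text
L [0.6165 0.1292 0.006 ]
S [ 0.6224 -0.2123  0.006 ]
keyL [0.4422 0.1216 0.02  ]
keyS [ 0.4491 -0.2176  0.02  ]
timer [ 0.4253 -0.033   0.05  ]
jar [0.7705 0.014  0.07  ]
pot 326 [ 0.5747 -0.0038  0.0665] [ 0.5737 -0.0048  0.0671] [0.188 0.141 0.014] [0.06  0.067 0.072]
handles 571 [ 0.5829 -0.0038  0.0596] [ 0.5757 -0.0048  0.0521] [0.192 0.141 0.044] [0.036 0.062 0.071]
keyL 194 [0.4418 0.1234 0.0217] [0.4438 0.1238 0.0236] [0.049 0.06  0.023] [0.015 0.02  0.031]
keyS 204 [ 0.448  -0.2159  0.0218] [ 0.4486 -0.2199  0.0229] [0.065 0.062 0.022] [0.013 0.02  0.031]
timer 197 [ 0.4263 -0.0312  0.0512] [ 0.428  -0.0307  0.046 ] [0.044 0.044 0.032] [0.033 0.053 0.059]
jar 182 [0.77   0.0155 0.0736] [0.7725 0.0157 0.0662] [0.039 0.036 0.032] [0.055 0.075 0.08 ]
glass 289 [ 0.5018 -0.1119  0.0065] [ 0.5018 -0.112   0.0058] [0.046 0.047 0.012] [0.002 0.007 0.01 ]
((333.5087890625, 155.99649047851562), (42.54682922363281, 43.32160949707031), 101.67327117919922) [ 0.62391272 -0.21101278  0.006     ]
((213.25750732421875, 161.68939208984375), (63.77593231201172, 64.74193572998047), 50.57450485229492) [0.61743382 0.12984101 0.006     ]
```

View pics/crop.png

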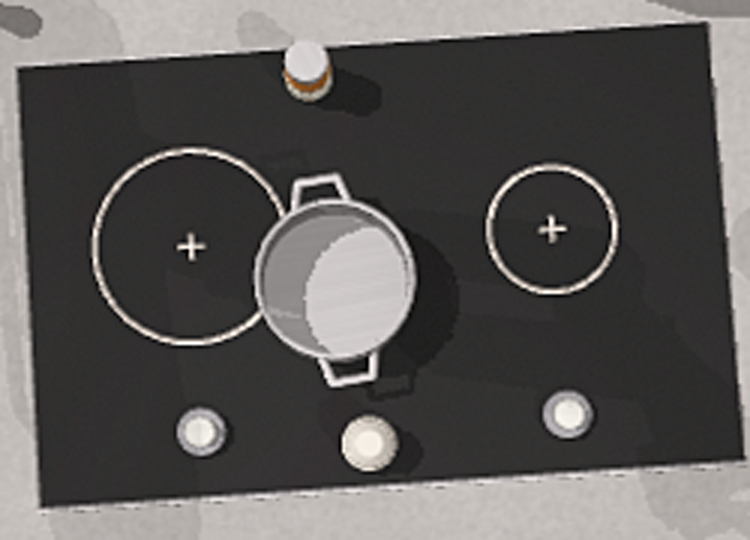

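The crop confirms the steel pot: its handles face front and back and it overlaps the edge of the large ring. I estimate the pot at (0.576, -0.005), the ring at (0.617, 0.130) and the key at (0.442, 0.122). The key lies 175 mm in front of the ring, as described. I'll push with both fingers partly open, straddling the push line.

{"api": "send_rows", "payload": {"increments": [0,0,0.125,2.3,3.1,0,0.7,0,0,0.125,2.3,3.1,0,0.7,0,0,0.125,2.3,3.1,0,0.7,0,0,0.125,2.3,3.1,0,0.7,0,0,0.125,2.3,3.1,0,0.7,0,0,0.125,2.3,3.1,0,0.7,0,0,0.125,2.3,3.1,0,0.7,0,0,0.125,2.3,3.1,0,0.7,0,0,0,2.3,3.1,0,0.7,0,0,0,2.3,3.1,0,0.7,0,0,0,2.3,3.1,0,0.7,0,0,0,2.3,3.1,0,0.7,0,0,0,2.3,3.1,0,0.7,0,0,0,2.3,3.1,0,0.7,0,0,0,2.3,3.1,0,0.7,0,0,0,2.3,3.1,0,0.7,0,0,0,0,0,0,0.7,0,0,0,0,0,0,0.7]}}

```text
time: 1.6
position: [0.5459, -0.1013, 0.2301]
tool_rot: [0.798, 0.602, -0.0, -0.0]
ft_force: [-0.2, -0.4, -0.6]
grip_width: 0.0608
grip_force: 0.0
```

{"api": "send_rows", "payload": {"increments": [0,0,0,0,0,-3.5,0.7,0,0,0,0,0,-3.5,0.7,0,0,0,0,0,-3.5,0.7,0,0,0,0,0,-3.5,0.7,0,0,0,0,0,-3,0.7,0,0,0,0,0,-2,0.7,0,0,0,0,0,-1.2,0.7,0,0,0,0,0,0,0.7,0,0,0,0,0,0,0.7]}}

```text
time: 2.35
position: [0.5451, -0.1041, 0.0285]
tool_rot: [0.8, 0.6, -0.0, -0.0]
ft_force: [-0.4, 0.5, 1.3]
grip_width: 0.0611
grip_force: 0.0
```

```bash
cat >> h.py <<'E'
def look(n):
    a=robot.camera("top");save(n,a["image"]);P=cloud(a);im=a["image"].astype(int)
    m=(P[...,2]>.06)&(P[...,2]<.076)&(P[...,0]>.45)&(P[...,0]<.74)&(P[...,1]>-.1)&(P[...,1]<.23)
    return a,P,m
E
python3 - <<'E'
from h import *
a,P,m=look("c1.png");q=P[m]
print(robot.get_obs()["position"])
save("c1c.png",cv2.resize(a["image"][80:260,150:400],None,fx=3,fy=3,interpolation=cv2.INTER_CUBIC))
E
```

```text
[ 0.54587794 -0.10419278  0.02938752]
```

View pics/c1c.png

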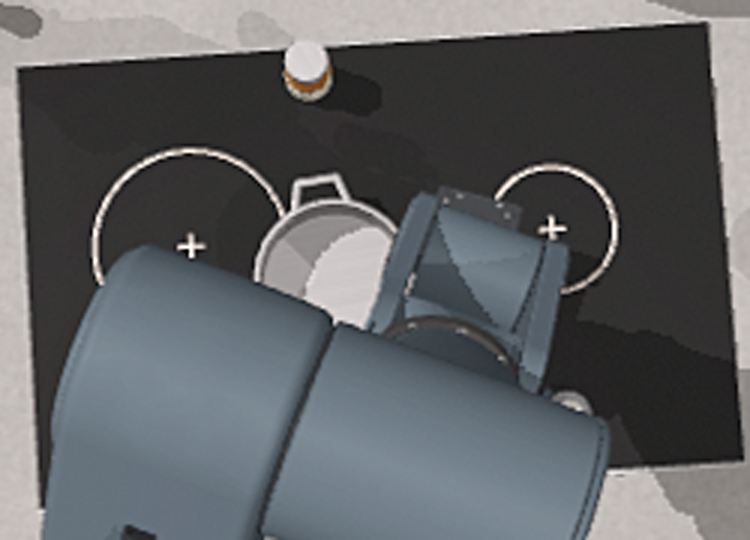

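The fingers are down behind the pot, clear of it and of the timer and keys. Next I push about 12 cm, then look.

{"api": "send_rows", "payload": {"increments": [0,0,0,0.3,0.95,0,0.7,0,0,0,0.3,0.95,0,0.7,0,0,0,0.3,0.95,0,0.7,0,0,0,0.3,0.95,0,0.7,0,0,0,0.3,0.95,0,0.7,0,0,0,0.3,0.95,0,0.7,0,0,0,0.3,0.95,0,0.7,0,0,0,0.3,0.95,0,0.7,0,0,0,0.3,0.95,0,0.7,0,0,0,0.3,0.95,0,0.7,0,0,0,0.3,0.95,0,0.7,0,0,0,0.15,0.5,0,0.7,0,0,0,0.1,0.25,0,0.7,0,0,0,0,0,0,0.7]}}

```text
time: 3.57
position: [0.5815, 0.0096, 0.0294]
tool_rot: [0.799, 0.601, 0.0, 0.001]
ft_force: [-0.6, -2.7, 0.9]
grip_width: 0.0609
grip_force: 1.2
```

```bash
python3 - <<'E'
from h import *
a=robot.camera("top");b=robot.camera("scene")
save("d1.png",np.hstack([cv2.resize(x[y:y+180,u:u+240],(400,300)) for x,y,u in((a["image"],90,150),(b["image"],120,180))]))
o=robot.get_obs();print(o["position"],o["ft_force"])
for n,c in(("top",a),("scene",b)):
    P=cloud(c);q=P[(P[...,2]>.063)&(P[...,2]<.073)&(abs(P[...,0]-.6)<.14)&(abs(P[...,1]-.08)<.13)]
    print(n,len(q),q.min(0).round(3),q.max(0).round(3))
E
```

```text
[0.58126696 0.00953132 0.02887754] [-0.16210333 -1.15845048  0.53431577]
top 101 [0.55  0.071 0.063] [0.694 0.15  0.072]
scene 143 [0.535 0.009 0.063] [0.678 0.151 0.072]
```

View pics/d1.png

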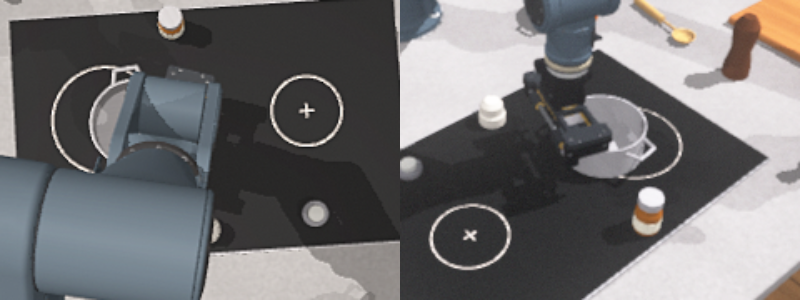

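The left half (top view) and right half (scene) show the pot centred at about (0.603, 0.080), held between the fingers. It is short of the ring centre by (14, 49) mm.

{"api": "send_rows", "payload": {"increments": [0,0,0,0.28,0.95,0,0.7,0,0,0,0.28,0.95,0,0.7,0,0,0,0.28,0.95,0,0.7,0,0,0,0.28,0.95,0,0.7,0,0,0,0.15,0.6,0,0.7,0,0,0,0.1,0.4,0,0.7,0,0,0,0.05,0.1,0,0.7,0,0,0,0,0,0,0.7,0,0,0,-0.3,-1,0,0.7,0,0,0,-0.9,-3,0,0.7,0,0,0,-0.9,-3,0,0.7,0,0,0,0,0,4,0.7,0,0,0,0,0,4,0.7,0,0,0,0,-3,3,0.7,0,0,0,0,-3.5,2,0.7,0,0,0,0,-3.5,2,0.7,0,0,0,0,-3.5,2,0.7,0,0,0,0,0,0,0.7]}}

```text
time: 5.17
position: [0.5774, -0.1543, 0.2023]
tool_rot: [0.801, 0.598, 0.002, 0.006]
ft_force: [0.7, -1.1, -0.2]
grip_width: 0.0608
grip_force: 0.0
```

```bash
python3 - <<'E'
from h import *
a=robot.camera("top");b=robot.camera("scene")
save("e1.png",np.hstack([cv2.resize(x[y:y+180,u:u+240],(400,300)) for x,y,u in((a["image"],90,150),(b["image"],120,180))]))
o=robot.get_obs();print(o["position"])
for n,c in(("top",a),("scene",b)):
    P=cloud(c);q=P[(P[...,2]>.063)&(P[...,2]<.073)&(abs(P[...,0]-.617)<.14)&(abs(P[...,1]-.13)<.1)]
    print(n,len(q),q.min(0).round(3),q.max(0).round(3))
E
```

```text
[ 0.574136   -0.14822827  0.1984634 ]
top 265 [0.526 0.056 0.063] [0.687 0.197 0.073]
scene 215 [0.546 0.054 0.063] [0.691 0.197 0.069]
```

View pics/e1.png

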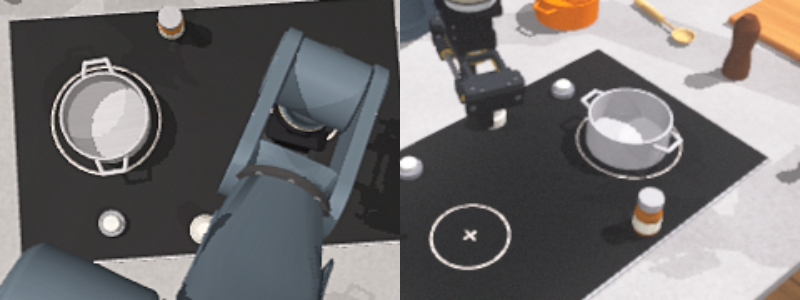

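The pot now stands at about (0.618, 0.126), roughly 3 mm from the ring centre. The ring shows all the way round in both views. I close the fingers and go above the key.

{"api": "send_rows", "payload": {"increments": [0,0,0,-1.65,3.4,0,0,0,0,0,-1.65,3.4,0,0,0,0,0,-1.65,3.4,0,0,0,0,0,-1.65,3.4,0,0,0,0,0,-1.65,3.4,0,0,0,0,0,-1.65,3.4,0,0,0,0,0,-1.65,3.4,0,0,0,0,0,-1.65,3.4,0,0,0,0,0,0,0,0,0,0,0,0,0,0,0,0,0,0,0,0,0,0,0,0]}}

```text
validation failed for argument at $.in...
```

```bash
python3 - <<'E'
from h import *
b=robot.camera("scene");o=robot.get_obs();print(o["position"],o["grip_width"])
P=cloud(b);g=b["image"].min(2);X=np.array([.442,.122,.025]);p=np.array(b["R"])@X+b["t"];u,v=int(b["fx"]*p[0]/p[2]+b["cx"]),int(b["fy"]*p[1]/p[2]+b["cy"]);print(u,v)
q=P[v-7:v+8,u-7:u+8].reshape(-1,3);m=(g[v-7:v+8,u-7:u+8]>150).ravel();print(m.sum(),q[m].mean(0).round(4),np.median(q[m],0).round(4))
save("f1.png",cv2.resize(b["image"][v-60:v+60,u-80:u+80],(640,480)))
E
```

```text
[ 0.57321173 -0.14654394  0.19737753] 0.060955715935909
276 170
92 [0.4458 0.1243 0.0197] [0.4503 0.1216 0.021 ]
```

View pics/f1.png

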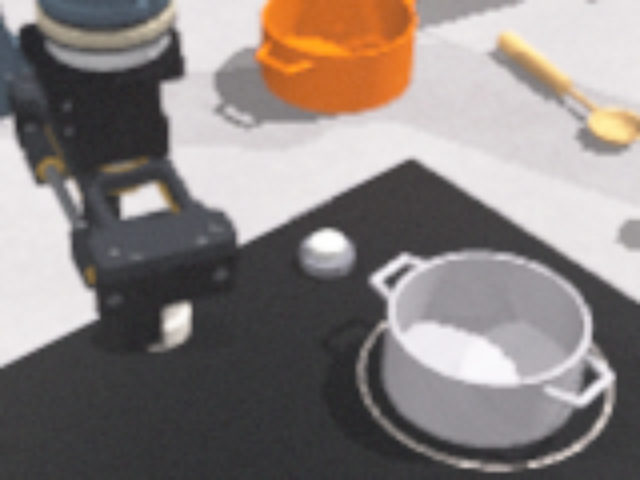

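The picture shows the arm unmoved and the pot inside the ring, with the key cap at crop (327,243), matching the estimate. The call was refused for its row count, so I resend it.

{"api": "send_rows", "payload": {"increments": [0,0,0,-1.64,3.36,0,0,0,0,0,-1.64,3.36,0,0,0,0,0,-1.64,3.36,0,0,0,0,0,-1.64,3.36,0,0,0,0,0,-1.64,3.36,0,0,0,0,0,-1.64,3.36,0,0,0,0,0,-1.64,3.36,0,0,0,0,0,-1.64,3.36,0,0,0,0,0,0,0,-4,0,0,0,0,0,0,-4,0,0,0,0,0,0,-4,0,0,0,0,0,0,0,0,0,0,0,0,0,0,0]}}

```text
time: 6.4
position: [0.4391, 0.123, 0.0754]
tool_rot: [0.799, 0.601, -0.004, -0.003]
ft_force: [-0.1, -0.0, 0.5]
grip_width: 0.0004
grip_force: 0.0
```

```bash
python3 - <<'E'
from h import *
b=robot.camera("scene");o=robot.get_obs();print(o["position"],o["ft_force"],o["grip_width"])
save("g1.png",cv2.resize(b["image"][100:220,200:360],(640,480)))
E
```

```text
[0.44156251 0.12280328 0.07765219] [ 0.17029127 -0.00618136  0.97676417] 0.0002395949875893472
```

View pics/g1.png

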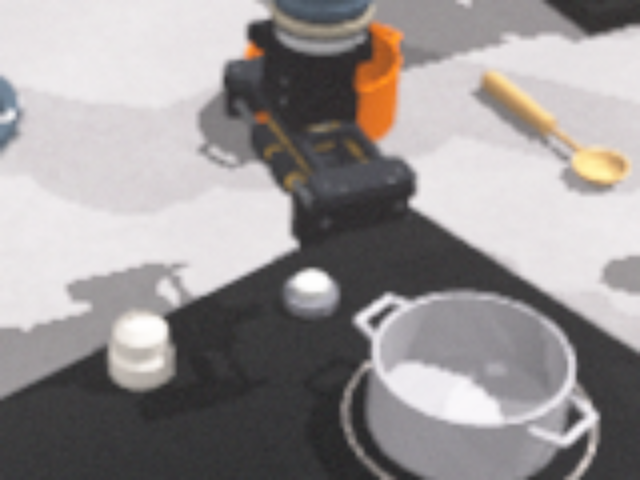

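The closed fingertips are directly above the key. I go down to just above it, then press in small steps.

{"api": "send_rows", "payload": {"increments": [0,0,0,0,0,-2.5,0,0,0,0,0,0,-1,0,0,0,0,0,0,-0.3,0,0,0,0,0,0,-0.3,0,0,0,0,0,0,-0.3,0,0,0,0,0,0,0,0,0,0,0,0,0,0,0]}}

```text
time: 7.03
position: [0.4445, 0.1221, 0.0353]
tool_rot: [0.8, 0.6, 0.002, 0.001]
ft_force: [1.7, 0.2, 0.7]
grip_width: 0.0003
grip_force: 1.0
```

{"api": "send_rows", "payload": {"increments": [0,0,0,0,0,-0.3,0,0,0,0,0,0,-0.3,0,0,0,0,0,0,-0.2,0,0,0,0,0,0,0,0]}}

```text
time: 7.37
position: [0.4445, 0.1221, 0.0297]
tool_rot: [0.8, 0.6, 0.002, 0.002]
ft_force: [-2.5, 0.0, 38.9]
grip_width: 0.0001
grip_force: 19.7
```

{"api": "send_rows", "payload": {"increments": [0,0,0,0,0,0.2,0,0,0,0,0,0,0,0]}}

```text
time: 7.53
position: [0.4445, 0.1221, 0.0301]
tool_rot: [0.8, 0.6, 0.002, 0.001]
ft_force: [-0.5, 0.9, 22.4]
grip_width: 0.0006
grip_force: 11.3
```

{"api": "send_rows", "payload": {"increments": [0,0,0,0,0,0.2,0,0,0,0,0,0,0,0]}}

```text
time: 7.7
position: [0.4444, 0.1221, 0.031]
tool_rot: [0.8, 0.6, 0.002, 0.001]
ft_force: [1.0, 0.7, 4.6]
grip_width: 0.0003
grip_force: 2.2
```

{"api": "send_rows", "payload": {"increments": [0,0,0,0,0,0.2,0,0,0,0,0,0,0,0]}}

```text
time: 7.87
position: [0.4443, 0.1221, 0.0325]
tool_rot: [0.8, 0.6, 0.001, 0.001]
ft_force: [2.3, -0.3, 3.2]
grip_width: 0.0005
grip_force: 1.8
```

{"api": "send_rows", "payload": {"increments": [0,0,0,0,0,0.2,0,0,0,0,0,0,0,0]}}

```text
time: 8.03
position: [0.4431, 0.122, 0.0341]
tool_rot: [0.8, 0.6, 0.0, 0.0]
ft_force: [1.3, -0.6, 2.2]
grip_width: 0.0007
grip_force: 1.3
```

The force rose to a hard stop and then fell spring-like (4.6, 3.2, 2.2 N) as I backed off. The key bottomed at its rated 5 N and is following the fingers back up. I lift clear.

{"api": "send_rows", "payload": {"increments": [0,0,0,0,0,1,0,0,0,0,0,0,3,0,0,0,0,0,0,4,0,0,0,0,0,0,4,0,0,0,0,0,-3,3,0,0,0,0,0,-3.5,0,0,0,0,0,0,-3.5,0,0,0,0,0,0,-3.5,0,0,0,0,0,0,0,0,0,0,0,0,0,0,0,0]}}

```text
time: 8.87
position: [0.4414, -0.0135, 0.1827]
tool_rot: [0.801, 0.599, -0.001, -0.002]
ft_force: [0.4, 0.5, -0.3]
grip_width: 0.0004
grip_force: 0.0
```

```bash
python3 - <<'E'
from h import *
a=robot.camera("top");b=robot.camera("scene")
save("z1.png",np.hstack([cv2.resize(x[y:y+180,u:u+240],(400,300)) for x,y,u in((a["image"],90,150),(b["image"],120,180))]))
o=robot.get_obs();print(o["position"],o["ft_force"])
P=cloud(b);q=P[(P[...,2]>.063)&(P[...,2]<.073)&(abs(P[...,0]-.617)<.1)&(abs(P[...,1]-.13)<.1)];print(q.min(0).round(3),q.max(0).round(3))
E
```

```text
[ 0.44128068 -0.01156423  0.18264604] [ 0.27374951  0.1697891  -0.87527683]
[0.547 0.053 0.063] [0.691 0.197 0.07 ]
```

View pics/z1.png

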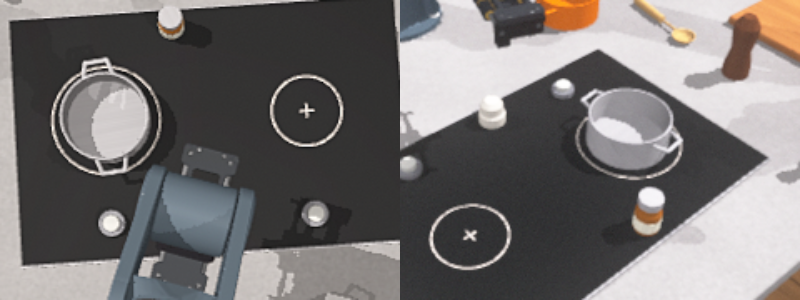

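The pot is unchanged inside the ring, the key is up, the jar and timer have not moved, and the arm is clear.

```bash
python3 -c "
from rig import robot
print(robot.hand_in())"
```

```text
the job is handed in; nothing more can be done
None
```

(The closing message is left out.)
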